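# Centre the medallion and hold the index knob at the third click

### The arm

A 6-joint arm with a two-finger parallel gripper is mounted at the origin on the work surface. World frame = base frame: x ahead of the robot, y to its left, z up, the work surface at z = 0. Lengths are in m, angles in rad, forces in N, time in s.
With the tool pointing down it reaches from about 0.3 to 0.775 m from the base axis. Payload 14.6 kg.
Tool frame: the origin (TCP) lies at the centre of the arm's flange, where the gripper is bolted on; the fingertips stand 199 mm ahead of it and the grasp point (between the pads) lies 180 mm ahead of it; z points along the fingers, y is the line along which they close (so a half turn about z gives the same grasp; the last joint's range is limited). The gripper opens to 94 mm and grips with 3 to 60 N. Pads are 16 mm wide; open, the fingers measure 119 mm over their backs; the gripper's body (75 mm by 177 mm) begins 78 mm behind the grasp point.
Start: joints at [1.113, 0.3, 1.521, -0, 1.321, -0.067], TCP at [0.21, 0.509, 0.405] pointing down, gripper open.
Joint ranges: [-3.03, 3.03], [-0.79, 2.21], [0.23, 2.52], [-1.04, 4.18], [0, 3.07], [-2.55, 2.55]. Speed limits (rad/s): [2.22, 2.22, 2.57, 3.14, 3.14, 3.14].

### API

Orientations are given as [roll, pitch, yaw] about the fixed x, y, z axes, in that order (R = Rz(yaw) Ry(pitch) Rx(roll)).
In Python, from station import ctrl gives the robot as it stands. The module is installed in compiled form; this text tells all that it offers.
- The arm moves only by the tool servo_tool, never from a script. Its argument "motion" is a list of rows, each a list of 5 numbers: the closure, from 0 (fully open) to 1 (shut), then the shift along the world's x, y, z in cm, then the turn about the world's z in degrees. A call has 1 to 20 rows; each row is the pose to reach, as a shift and turn from the pose commanded when the call began; what a row does not reach only later rows make up. A row lasts 1/8 s, in which the tool goes at most 62.5 mm and 10.7 degrees, less where a joint would pass 70% of its speed; a pose out of reach is approached as far as the arm can. A call with a gripper value outside its range is refused whole. The fingers move at their own pace and stop on an object; "squeeze" is the grip in N (left out, the last holds). Time passes only in rows, so rows that repeat a pose let the fingers close. It gives the time, the measured TCP pose, the force, the opening and the grip force at its end, in the units of the state.
- ctrl.get_obs(): the state, without advancing time (a new reading comes with each control period).
- ctrl.camera(name): name is "scene" or "top"; returns a dict with "image" (400x640x3 uint8, red, green, blue), "fx", "fy", "cx", "cy" (pixels), "camera_from_world" (4x4, takes a point from world to camera coordinates). Camera axes: x right, y up, looking along -z (the intrinsics and any distortion apply to the point x, -y, -z); pixel columns grow to the right and rows downward; lengths in m; the calibration is good to about 2 mm. A picture is of the moment at which its call begins. There is no depth.
- ctrl.hand_in(): hands the job in; it is judged then, once.
The state is a dict: "time_s": time; "qpos": joint angles; "joint_vel": joint speeds; "tau": joint torques, N m; "ee_pos": TCP position; "eef_rot": TCP orientation; "force": force on the tool from outside, world axes, zero at the start; "moment": the same for the moment, N m; "grip_width": finger opening in m; "grip_force": force on a finger pad.
Only numpy, scipy, OpenCV 4.12 (cv2) and the standard library are available. Lean on these libraries where they do the work, as an engineer would, in place of code of your own. Each camera call takes 0.05 s, during which the arm holds its last target. There are 200 camera calls.

### The job

On the medal carver's indexing stand, slide the one brass bush that fits the post snugly (not the too-tight one, not the sloppy one) down over it until it sits flat on the plaster medallion, let go of it, and keep the other two bushes off the stand. Then grip the black index knob and turn it clockwise, counting the clicks, to the third stop (never on to the fourth), and finish while still gripping and holding it there, because its spring runs it back to zero when released. Leave the other things on the bench where they are.

Things in the scene. Friction and masses are not known exactly. Their poses are not given: they have to be found in the camera images.
- bush_snug_mid (a point): Brass bush, a plain ring standing upright on the cork pad, 40 mm outside diameter, 30 mm high, about 0.12 kg; all three bushes look alike outside. This one's bore is 18 mm, the one that fits the 16 mm post with 1 mm of play all round. The point is its centre, half-way up, 15 mm above its underside; z is the bore's axis.
- bush_tight_mid (a point): Brass bush, a plain ring standing upright on the cork pad, 40 mm outside diameter, 30 mm high, about 0.12 kg; all three bushes look alike outside. This one's bore is 13 mm, too small: it stops on the post's tapered tip. The point is its centre, half-way up, 15 mm above its underside; z is the bore's axis.
- bush_loose_mid (a point): Brass bush, a plain ring standing upright on the cork pad, 40 mm outside diameter, 30 mm high, about 0.12 kg; all three bushes look alike outside. This one's bore is 25 mm, far too wide for the post: it flops about. The point is its centre, half-way up, 15 mm above its underside; z is the bore's axis.
- seat (a point): The spot where the bush must sit: centre of the top face of the white plaster medallion (160 mm diameter) on the stand's turntable, at the foot of the steel post. The post is 16 mm in diameter, rises 35 mm above this point along z, and its top 9 mm taper to 9 mm. The medallion's top is 72 mm above the bench. The medallion on its turntable (170 mm diameter) is geared 1:1 to the index knob and turns with it; this frame stays with the stand.
- knob_grip (a point): The index knob's grip point: on the knob's vertical axis, 94 mm above the bench, 160 mm from the post's axis, on the right-hand end of the stand seen from the robot. The grip is a black upright bar 46 mm long along this point's x axis, 14 mm thick along y, 38 mm tall (its top is 12 mm above this point, its foot 26 mm below, on a 50 mm disc); a white line on its top marks the -x end, the pointer. The frame turns with the knob.
- knob (a joint): Index knob angle (rad): 0 at rest, grows clockwise seen from above. Stops every 22.5 degrees (0.393 rad), engraved marks: rest, first, second, third (1.178), fourth. A spring always pulls it back to 0: 0.10 N m at rest, 0.16 at the third stop; clicks add a wave of +-0.08 N m, resisting most a quarter step past a stop, least a quarter step before the next. No stop holds it by itself.
- stand: The indexing stand, fixed to the bench: grey base plate 170 (x) x 300 (y) x 26 mm, from 90 mm on the +y side of the post to 210 mm on its -y side. Origin on the bench under the post; the knob lies 160 mm along its -y axis, with its pointer at rest along -x.
- pad: Square cork pad, 174 x 174 mm, 4 mm thick, fixed; the three bushes stand on it in any order. Origin at the centre of its underside.
- cast_mid (a point): Bystander: small round plaster test cast on the pad, 24 mm diameter, 12 mm high; its centre.
- blank_mid (a point): Bystander: plaster blank disc lying on the bench, 80 mm diameter, 16 mm high; its centre.
- modelling_tool_grip (a point): Bystander: wooden-handled modelling spatula, 180 mm long, lying on the bench; middle of its handle.
- jar_mid (a point): Bystander: glass jar with steel lid, 68 mm diameter, 85 mm high; its centre.
- brush_pot_mid (a point): Bystander: white pot, 76 mm diameter, 90 mm high, with brushes reaching to 200 mm; the pot's centre at half height.
- eraser_mid (a point): Bystander: rubber block 30 x 55 x 18 mm lying on the bench; its centre.
Mind the look-alikes: they are no part of the job. Leave any red look-alike of the part that bears bush_loose_mid alone.

How it is judged:
By the outcome, as a careful person would: the job done as asked, in the order asked, and still so for the second after the job is handed in, while the arm keeps its last pose, push and grip.
It also fails if it takes over 64 s, if anything falls off the work surface, if the arm or the gripper's body presses on something with over 40 N, if the wrist force passes 120 N, or if a joint passes its speed limit or range.

## Working session

There is one attempt and no reset: what is moved stays moved. The work goes in short steps, Python scripts to look and compute and a tool call to move; the robot and the scene stay as the last step left them, time stands still between calls to the robot, and variables do not carry over. Pictures are saved under pics/ and viewed, at most 10 in all, crops included, and the job is handed in when it is done.

Besides the shell and the picture viewer there is one more tool, called in YAML: its name, and indented under it one key for each argument. servo_tool: Moves the arm, as the interface text tells. Its arguments: {"type":"object","properties":{"motion":{"type":"array","items":{"type":"array","items":{"type":"number"}}},"squeeze":{"type":"number"}},"required":["motion"]}

```bash
mkdir -p pics; cat > h.py <<'E'
import numpy as np, cv2
from station import ctrl
def cam(n):
    c=ctrl.camera(n); return c
def save(c,f,box=None,s=1):
    im=c["image"][:,:,::-1]
    if box: im=im[box[1]:box[3],box[0]:box[2]]
    if s!=1: im=cv2.resize(im,None,fx=s,fy=s,interpolation=cv2.INTER_CUBIC)
    cv2.imwrite(f,np.ascontiguousarray(im))
def ray(c,u,v):
    M=np.linalg.inv(np.array(c["camera_from_world"])); d=np.array([(u-c["cx"])/c["fx"],-(v-c["cy"])/c["fy"],-1])
    return M[:3,3],M[:3,:3]@d
def onz(c,u,v,z):
    o,d=ray(c,u,v); return o+d*(z-o[2])/d[2]
def tri(a,b):
    A=np.zeros((3,3));B=np.zeros(3)
    for o,d in (a,b):
        d=d/np.linalg.norm(d);P=np.eye(3)-np.outer(d,d);A+=P;B+=P@o
    return np.linalg.solve(A,B)
def proj(c,p):
    q=np.array(c["camera_from_world"])@np.append(p,1); return c["cx"]+c["fx"]*q[0]/-q[2], c["cy"]+c["fy"]*-q[1]/-q[2]
E
python3 - <<'E'
from h import *
import pickle
d={}
for n in("scene","top"):
    c=cam(n); d[n]=c; save(c,f"pics/{n}0.png"); print(n,c.keys(),c["fx"],c["fy"],c["cx"],c["cy"],ray(c,320,200))
pickle.dump(d,open("c0.pkl","wb"))
o=ctrl.get_obs();print(o)
E
```

```text
scene dict_keys(['image', 'fx', 'fy', 'cx', 'cy', 'camera_from_world']) 423.7214173887478 423.7214173887478 314.17903481631174 199.14612567958184 (array([0.98994081, 0.8051351 , 0.79412051]), array([-0.38699677, -0.65765266, -0.64646675]))
top dict_keys(['image', 'fx', 'fy', 'cx', 'cy', 'camera_from_world']) 489.6915702874441 489.6915702874441 317.72859589180337 192.78374199594987 (array([0.29041487, 0.05336289, 1.63163817]), array([ 0.17072992, -0.00703054, -0.98541389]))
{'time_s': 0.1, 'qpos': array([ 1.11339225e+00,  3.00416391e-01,  1.52149462e+00, -1.65808870e-05,
        1.32071781e+00, -6.66171194e-02]), 'joint_vel': array([-0.0002288 , -0.00139464, -0.00196036,  0.0004966 ,  0.00068178,
        0.00051982]), 'tau': array([-3.03911329e-04, -5.32643151e+01, -3.53281188e+01,  7.09141698e-02,
        2.35291250e-02, -5.97780036e-05]), 'ee_pos': array([0.20950536, 0.50850777, 0.40415281]), 'eef_rot': array([-3.14055772e+00, -5.29501752e-05,  2.75080978e+00]), 'force': array([-0.19322206,  1.45194314,  0.18898178]), 'moment': array([-0.00146839,  0.01243503,  0.01327647]), 'grip_force': 0.0, 'grip_width': 0.09387300882816545}
```

View pics/scene0.png

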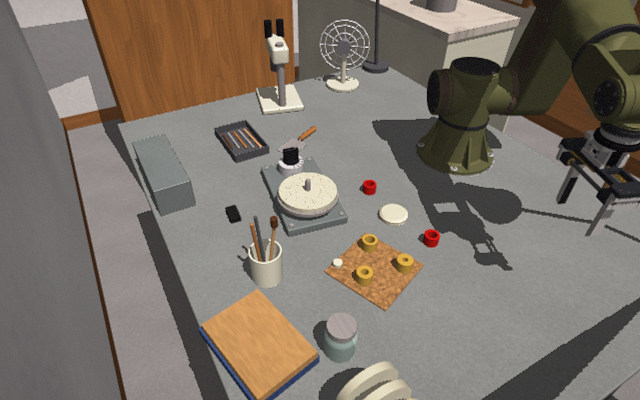

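View pics/top0.png

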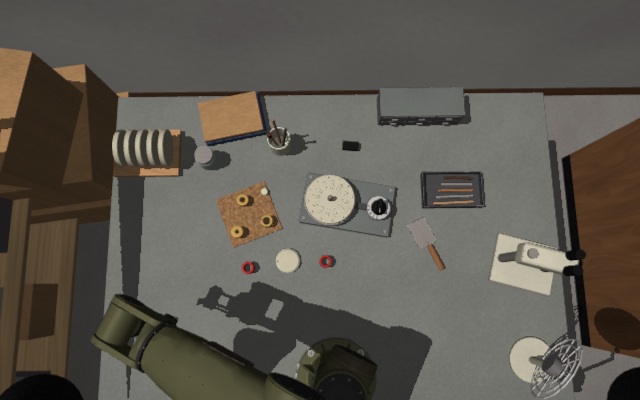

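Scene view: the brass bushes are at about (370,242), (405,263) and (365,275) on the cork pad. The red look-alikes are at (370,187) and (431,238), the post is at (308,185) and the knob at (291,157). In the top view the bushes are at (243,200), (237,232) and (268,221), the post at (331,198) and the knob at (379,208). The candidates are the three brass bushes, and the red ones are excluded. Next is a close crop to compare the bores.

```bash
python3 - <<'E'
from h import *
import pickle
d=pickle.load(open("c0.pkl","rb"))
s,t=d["scene"]["image"],d["top"]["image"]
a=cv2.resize(s[228:292,325:425],None,fx=8,fy=8,interpolation=cv2.INTER_CUBIC)[:,:800]
a=cv2.resize(s[230:290,345:420],(500,400),interpolation=cv2.INTER_CUBIC)
b=cv2.resize(t[185:245,218:284],(300,272),interpolation=cv2.INTER_CUBIC)
k=cv2.resize(t[170:240,295:400],(500,333)[0:2],interpolation=cv2.INTER_CUBIC)
W=np.zeros((600,800,3),np.uint8);W[:400,:500]=a;W[:272,500:]=b
W[275:475,500:800]=cv2.resize(t[170:240,295:400],(300,200),interpolation=cv2.INTER_CUBIC)
W[400:600,:300]=cv2.resize(s[140:220,255:375],(300,200),interpolation=cv2.INTER_CUBIC)
cv2.imwrite("pics/crop1.png",W[:,:,::-1])
# brass segmentation in both views
for n,(x0,y0,x1,y1) in (("scene",(340,228,425,292)),("top",(218,185,284,248))):
    im=d[n]["image"][y0:y1,x0:x1]
    hsv=cv2.cvtColor(im,cv2.COLOR_RGB2HSV)
    m=((hsv[...,1]>170)&(hsv[...,0]>17)&(hsv[...,0]<32)).astype(np.uint8)
    nn,l,st,ce=cv2.connectedComponentsWithStats(m)
    for i in range(1,nn):
        if st[i,4]>25: print(n,st[i]+np.array([x0,y0,0,0,0]),ce[i]+[x0,y0])
for p in [(243,200),(237,232),(268,221),(331,198),(379,208)]:
    print(p,onz(d["top"],*p,0.034))
E
```

```text
scene [362 235  15  17 170] [368.81764706 242.53529412]
scene [396 254  17  19 187] [404.26737968 262.46524064]
scene [356 266  16  19 211] [363.78672986 274.82464455]
(243, 200) [0.57036017 0.29686792 0.034     ]
(237, 232) [0.46436864 0.31480061 0.034     ]
(268, 221) [0.49933878 0.21365917 0.034     ]
(331, 198) [0.57349185 0.0054307  0.034     ]
(379, 208) [ 0.53802077 -0.15241391  0.034     ]
```

View pics/crop1.png

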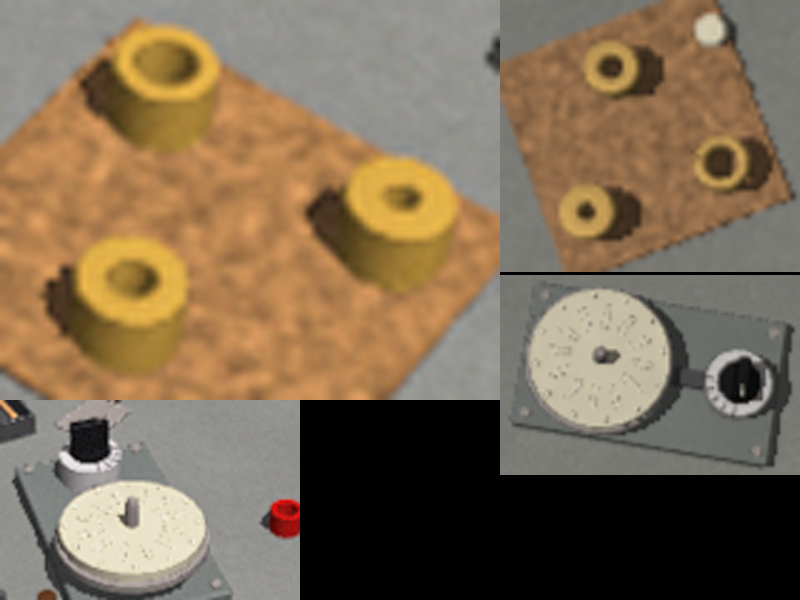

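The bores are clear in the crop. Scene (369,237) / top (268,221) is the wide one, scene (405,259) / top (237,232) is the tight one, and **scene (365,272) / top (243,200) is the medium bore, so that is the snug one**. Next is a two-view model fit.

```bash
cat > fit.py <<'E'
from h import *
from scipy.optimize import least_squares
A=np.linspace(0,2*np.pi,72,endpoint=False)
def ring(p,r): return np.c_[p[0]+r*np.cos(A),p[1]+r*np.sin(A),np.full(72,p[2])]
def hull(c,P):
    q=np.array([proj(c,x) for x in P],np.float32); return cv2.convexHull(q)
def mask(c,box,f):
    x0,y0,x1,y1=box; m=np.zeros(c["image"].shape[:2],np.uint8)
    hsv=cv2.cvtColor(c["image"],cv2.COLOR_RGB2HSV).astype(int)[y0:y1,x0:x1]
    m[y0:y1,x0:x1]=f(hsv[...,0],hsv[...,1],hsv[...,2])
    m=cv2.morphologyEx(m,cv2.MORPH_CLOSE,np.ones((3,3),np.uint8))
    cs,_=cv2.findContours(m,cv2.RETR_EXTERNAL,cv2.CHAIN_APPROX_NONE)
    k=max(cs,key=cv2.contourArea); return k[:,0].astype(float)
def fit(views,pts,x0,fixz=False):
    """views: [(cam,contour)], pts(p)->3D points whose hull is the silhouette"""
    n=len(x0)
    def res(v):
        R=[]
        for i,(c,k) in enumerate(views):
            h=hull(c,pts(v[:n])); R+=[cv2.pointPolygonTest(h,(float(a),float(b)),True)-v[n+i] for a,b in k]
        return np.array(R)
    s=least_squares(res,np.r_[x0,[0.3]*len(views)],loss="soft_l1",f_scale=0.5,diff_step=1e-4,x_scale=np.r_[[0.01]*n,[.5]*len(views)])
    return s.x,np.sqrt(np.mean(res(s.x)**2))
E
python3 - <<'E'
from fit import *
import pickle
d=pickle.load(open("c0.pkl","rb")); S,T=d["scene"],d["top"]
h=cv2.cvtColor(T["image"],cv2.COLOR_RGB2HSV); print("hsv ring",h[200,236:250].tolist(), "cork",h[215,243].tolist())
brass=lambda H,s,v:((H>=18)&(H<34)&(s>150)&(v>70))
np.set_printoptions(precision=4,suppress=True)
cyl=lambda r,ht:(lambda p:np.r_[ring(p[:3],r),ring([p[0],p[1],p[2]-ht],r)])
for n,sb,tb,g in (("snug",(348,260,380,290),(230,188,256,212),(.570,.297,.034)),("tight",(388,248,422,276),(226,222,250,244),(.464,.315,.034)),("loose",(355,230,384,255),(256,211,281,232),(.499,.214,.034))):
    ks,kt=mask(S,sb,brass),mask(T,tb,brass)
    print(n,len(ks),len(kt),np.ptp(ks,0),np.ptp(kt,0),fit([(S,ks),(T,kt)],cyl(.02,.03),g), fit([(T,kt)],cyl(.02,.03),g)[0][:3])
wh=lambda H,s,v:(v>150)&(s<80)
ks,kt=mask(S,(265,165,350,225),wh),mask(T,(295,170,362,232),wh)
print("med",np.ptp(ks,0),np.ptp(kt,0),fit([(S,ks),(T,kt)],cyl(.08,.012),(.57,.005,.072)),fit([(S,ks),(T,kt)],lambda p:ring(p,.08),(.57,.005,.072)))
kt=mask(T,(362,190,396,226),lambda H,s,v:(v>120)&(s<80)); print("disc",np.ptp(kt,0),kt.mean(0),fit([(T,kt)],lambda p:ring((p[0],p[1],.062),.025),(.54,-.15)))
kt=mask(T,(362,190,396,226),lambda H,s,v:(v<45)); print("bar",kt.min(0),kt.max(0),cv2.minAreaRect(kt.astype(np.float32)))
ks=mask(S,(278,140,305,166),lambda H,s,v:(v<45)); print("barS",ks.min(0),ks.max(0))
E
```

```text
hsv ring [[17, 134, 169], [19, 139, 192], [19, 142, 189], [19, 143, 132], [20, 146, 70], [15, 136, 62], [14, 129, 71], [15, 124, 72], [15, 133, 86], [19, 141, 179], [19, 141, 193], [19, 143, 186], [19, 145, 102], [15, 130, 61]] cork [14, 127, 147]Traceback (most recent call last):
  File "<stdin>", line 9, in <module>
  File "fit.py", line 13, in mask
    k=max(cs,key=cv2.contourArea); return k[:,0].astype(float)
ValueError: max() iterable argument is empty
```

```bash
cat > m1.py <<'E'
from fit import *
import pickle
d=pickle.load(open("c0.pkl","rb")); S,T=d["scene"],d["top"]
brass=lambda H,s,v:((H>=18)&(H<34)&(s>150)&(v>70))
brt=lambda H,s,v:((H>=17)&(H<34)&(s>120)&(v>95))
np.set_printoptions(precision=4,suppress=True)
cyl=lambda r,ht:(lambda p:np.r_[ring(p[:3],r),ring([p[0],p[1],p[2]-ht],r)])
for n,sb,tb,g in (("snug",(348,260,380,290),(230,188,256,212),(.570,.297,.034)),("tight",(388,248,422,276),(226,222,250,244),(.464,.315,.034)),("loose",(355,230,384,255),(256,211,281,232),(.499,.214,.034))):
    ks,kt=mask(S,sb,brass),mask(T,tb,brt)
    print(n,np.ptp(ks,0),np.ptp(kt,0),*fit([(S,ks),(T,kt)],cyl(.02,.03),g), fit([(T,kt)],lambda p:cyl(.02,.03)([*p,.034]),g[:2])[0][:2])
wh=lambda H,s,v:(v>150)&(s<80)
ks,kt=mask(S,(265,165,350,225),wh),mask(T,(295,170,362,232),wh)
print("med",np.ptp(ks,0),np.ptp(kt,0),fit([(S,ks),(T,kt)],cyl(.08,.012),(.57,.005,.072)),fit([(S,ks),(T,kt)],lambda p:ring(p,.08),(.57,.005,.072)))
kt=mask(T,(362,190,396,226),lambda H,s,v:(v>120)&(s<80)); print("disc",np.ptp(kt,0),kt.mean(0),fit([(T,kt)],lambda p:ring((p[0],p[1],.068),.025),(.54,-.15)))
kt=mask(T,(362,190,396,226),lambda H,s,v:(v<45)); r=cv2.minAreaRect(kt.astype(np.float32));print("bar",kt.min(0),kt.max(0),r)
ks=mask(S,(278,140,305,166),lambda H,s,v:(v<45)); print("barS",ks.min(0),ks.max(0))
E
python3 m1.py
```

```text
snug [17. 20.] [12. 11.] [0.5731 0.3035 0.0365 0.7886 0.8474] 0.43245620054052675 [0.5746 0.3029]
tight [17. 20.] [11. 12.] [0.4674 0.319  0.035  0.8756 0.8418] 0.4822495506204364 [0.4681 0.3185]
loose [16. 18.] [12. 12.] [0.5017 0.2215 0.0336 0.8037 0.7237] 0.4704533671679302 [0.5028 0.2205]
med [71. 59.] [48. 47.] (array([ 0.5616,  0.0152,  0.0745, -3.3243,  0.6472]), np.float64(6.266679453446771)) (array([ 0.5624,  0.0151,  0.0674, -4.5495,  0.4664]), np.float64(6.203069848682434))
disc [22. 22.] [378.1019 207.4074] (array([ 0.5357, -0.1445, -2.9689]), np.float64(1.5087618589116054))
bar [372. 199.] [385. 214.] ((378.8846130371094, 207.07688903808594), (13.867505073547363, 13.590154647827148), 56.30992889404297)
barS [283. 148.] [298. 164.]
```

servo_tool:
  motion:
    - [0,6,-3.4,-2,0]
    - [0,12,-6.8,-4,0]
    - [0,18,-10.2,-6,0]
    - [0,24,-13.6,-8,0]
    - [0,30,-17,-10,0]
    - [0,36.4,-20.6,-12,0]
    - [0,36.4,-20.6,-14,0]
    - [0,36.4,-20.6,-14,0]
    - [0,36.4,-20.6,-14,0]
  squeeze: 30

```text
time_s: 1.23
ee_pos: [0.5733, 0.3027, 0.2644]
eef_rot: [-3.141, -0.001, 2.75]
force: [-0.6, 0.5, 0.5]
grip_width: 0.0937
grip_force: 0.0
```

```bash
cat > m2.py <<'E'
from fit import *
import pickle
d=pickle.load(open("c0.pkl","rb")); S,T=d["scene"],d["top"]
np.set_printoptions(precision=4,suppress=True)
S2,T2=cam("scene"),cam("top")
W=np.zeros((600,800,3),np.uint8)
W[:400,:500]=cv2.resize(S2["image"][200:300,310:435],(500,400),interpolation=cv2.INTER_CUBIC)
W[:300,500:]=cv2.resize(T2["image"][160:250,203:293],(300,300),interpolation=cv2.INTER_CUBIC)
cv2.imwrite("pics/c2.png",W[:,:,::-1])
for th in (185,200,215):
    wh=lambda H,s,v:(v>th)&(s<80)
    ks,kt=mask(S,(270,165,345,222),wh),mask(T,(300,170,360,230),wh)
    print("med",th,np.ptp(ks,0),np.ptp(kt,0),*fit([(S,ks),(T,kt)],lambda p:ring(p,.08),(.57,.005,.072)),*fit([(T,kt)],lambda p:ring((*p,.072),.08),(.57,.005)))
    kt=mask(T,(364,192,394,224),wh); print("disc",np.ptp(kt,0),*fit([(T,kt)],lambda p:ring((p[0],p[1],.068),.025),(.54,-.15)))
h=lambda c,r:cv2.cvtColor(c["image"],cv2.COLOR_RGB2HSV)[r[0],r[1]:r[2],2].tolist()
print(h(T,(208,362,398)));print(h(T,(205,362,398)));print(h(S,(195,268,345)))
E
python3 m2.py
```

```text
med 185 [57. 37.] [47. 46.] [0.5646 0.0127 0.0693 0.4444 1.1645] 0.38908832108728675 [0.5649 0.0122 1.2003] 0.3383025184133056
disc [11. 18.] [ 0.5357 -0.1469 -2.3225] 0.623488659093593
med 200 [57. 36.] [9. 9.] [ 0.5472 -0.0174  0.0409 -0.2124  2.6223] 1.0170210400082265 [ 0.6011  0.0192 20.763 ] 0.9865862833486064Traceback (most recent call last):
  File "m2.py", line 14, in <module>
    kt=mask(T,(364,192,394,224),wh); print("disc",np.ptp(kt,0),*fit([(T,kt)],lambda p:ring((p[0],p[1],.068),.025),(.54,-.15)))
  File "fit.py", line 13, in mask
    k=max(cs,key=cv2.contourArea); return k[:,0].astype(float)
ValueError: max() iterable argument is empty
```

View pics/c2.png

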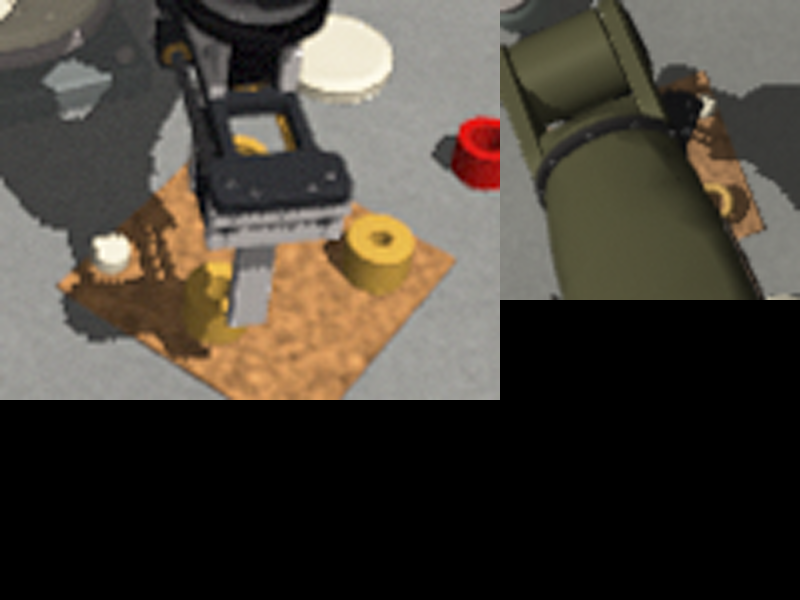

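The crop shows the open fingers straddling the medium-bore bush, with the near finger at scene (373,275). The loose and tight bushes and the cast are clear, so I descend, grip and lift.

servo_tool:
  motion:
    - [0,0,0,-2,0]
    - [0,0,0,-4,0]
    - [0,0,0,-5,0]
    - [0,0,0,-5.4,0]
    - [0,0,0,-5.4,0]
    - [0.4,0,0,-5.4,0]
    - [0.7,0,0,-5.4,0]
    - [1,0,0,-5.4,0]
    - [1,0,0,-5.4,0]
    - [1,0,0,-5.4,0]
    - [1,0,0,-5.4,0]
    - [1,0,0,-5.4,0]
    - [1,0,0,-4.4,0]
    - [1,0,0,-1,0]
    - [1,0,0,4,0]
    - [1,0,0,9.6,0]
    - [1,0,0,9.6,0]
  squeeze: 30

```text
time_s: 3.45
ee_pos: [0.5735, 0.3026, 0.3663]
eef_rot: [3.135, 0.006, 2.751]
force: [0.5, -0.9, -2.6]
grip_width: 0.0397
grip_force: 30.0
```

servo_tool:
  motion:
    - [1,-0.1,-4,0,0]
    - [1,-0.2,-9,0,0]
    - [1,-0.4,-14,0,0]
    - [1,-0.5,-19,0,0]
    - [1,-0.7,-24,0,0]
    - [1,-0.8,-27.5,0,0]
    - [1,-0.9,-29,0,0]
    - [1,-0.9,-29,-2,0]
    - [1,-0.9,-29,-3,0]
    - [1,-0.9,-29,-3,0]
    - [1,-0.9,-29,-3,0]
    - [1,-0.9,-29,-3,0]

```text
time_s: 4.95
ee_pos: [0.5646, 0.0127, 0.3312]
eef_rot: [3.141, 0.001, 2.751]
force: [-1.1, -0.8, -2.1]
grip_width: 0.0396
grip_force: 30.0
```

```bash
cat > m3.py <<'E'
from fit import *
import sys
np.set_printoptions(precision=4,suppress=True)
S2,T2=cam("scene"),cam("top"); o=ctrl.get_obs(); print(o["time_s"],o["ee_pos"],o["eef_rot"],o["force"],o["grip_width"])
import pickle; pickle.dump((S2,T2),open(f"{sys.argv[1]}.pkl","wb"))
W=np.zeros((600,800,3),np.uint8)
W[:480,:600]=cv2.resize(S2["image"][130:226,255:375],(600,480),interpolation=cv2.INTER_CUBIC)
W[:200,600:]=cv2.resize(T2["image"][150:250,300:400],(200,200),interpolation=cv2.INTER_CUBIC)
cv2.imwrite(f"pics/{sys.argv[1]}.png",W[:,:,::-1])
E
python3 m3.py c3
```

```text
5.05 [0.5645 0.0126 0.331 ] [3.1414 0.0006 2.7509] [ 0.4438  0.4282 -1.2622] 0.04000113699253522
```

View pics/c3.png

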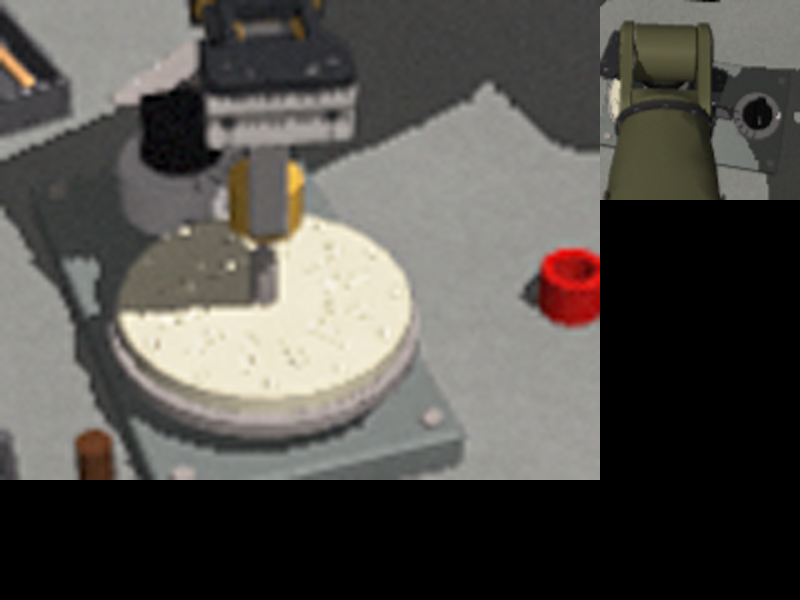

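The scene crop shows the bush held upright just above the post. The bush is centred at about column 266 in the crop and the post at about 263.5, with its foot at row 303. I now compare this with the projected model.

```bash
cat > m4.py <<'E'
from fit import *
import pickle
np.set_printoptions(precision=3,suppress=True)
S2,T2=pickle.load(open("c3.pkl","rb")); S0=pickle.load(open("c0.pkl","rb"))["scene"]
cyl=lambda r,ht:(lambda p:np.r_[ring(p[:3],r),ring([p[0],p[1],p[2]-ht],r)])
brass=lambda H,s,v:((H>=17)&(H<34)&(s>150)&(v>60))
hsv=cv2.cvtColor(S2["image"],cv2.COLOR_RGB2HSV).astype(int)
m=np.zeros((400,640),np.uint8);B=(slice(155,185),slice(298,320));H,s,v=hsv[B].transpose(2,0,1);m[B]=brass(H,s,v)
pts=cv2.findNonZero(m); k=cv2.convexHull(pts)[:,0]; print("bush px",k.min(0),k.max(0),"expected",[f(np.array([proj(S2,x) for x in cyl(.02,.03)((.5646,.0126,.331-.1760))]),0) for f in (np.min,np.max)])
g=(.5646,.0126)
k=cv2.findContours(cv2.drawContours(m*0,[k.reshape(-1,1,2)],-1,1,-1),0,1)[0][0][:,0].astype(float)
k=k[k[:,1]>168]   # top is hidden by the gripper
print("bush fit",*fit([(S2,k)],lambda p:cyl(.02,.03)((*p,.331-.1760)),g))
# post: column profile of the lower part & foot row, in both pictures
for C in (S0,S2):
    V=cv2.cvtColor(C["image"],cv2.COLOR_RGB2GRAY).astype(int)
    for r in range(180,194): print(r,V[r,300:316].tolist())
P=np.array([proj(S2,x) for x in cyl(.008,.026)((.5647,.0125,.098))]); print("post exp",P.min(0),P.max(0), proj(S2,(.5647,.0125,.107)))
E
python3 m4.py
```

```text
bush px [301 163] [314 176] expected [array([299.239, 159.404]), array([314.652, 177.708])]
bush fit [0.563 0.011 1.046] 0.40820189096510034
180 [226, 221, 219, 227, 225, 181, 112, 154, 160, 150, 185, 225, 212, 226, 226, 227]
181 [226, 213, 188, 233, 217, 110, 102, 138, 152, 148, 190, 227, 217, 226, 227, 227]
182 [226, 227, 227, 235, 219, 90, 101, 129, 138, 130, 164, 229, 227, 227, 227, 226]
183 [225, 226, 226, 229, 208, 96, 101, 118, 126, 129, 166, 232, 228, 226, 225, 222]
184 [225, 225, 227, 233, 209, 86, 98, 118, 123, 119, 166, 231, 228, 226, 226, 223]
185 [223, 218, 196, 202, 178, 69, 97, 115, 121, 120, 165, 232, 227, 226, 226, 226]
186 [223, 210, 134, 85, 88, 73, 98, 115, 120, 120, 163, 231, 226, 225, 226, 226]
187 [223, 228, 206, 88, 86, 75, 101, 113, 122, 117, 162, 233, 227, 226, 225, 227]
188 [225, 226, 215, 142, 84, 74, 99, 114, 119, 115, 161, 231, 226, 225, 225, 227]
189 [225, 225, 228, 218, 139, 69, 93, 110, 117, 113, 167, 230, 227, 225, 226, 226]
190 [224, 225, 226, 229, 216, 149, 130, 117, 128, 151, 200, 229, 227, 226, 226, 228]
191 [225, 226, 227, 226, 228, 228, 204, 17
[... 766 characters left out ...]
 232, 232]
187 [100, 101, 100, 105, 97, 70, 87, 120, 129, 122, 170, 238, 233, 232, 232, 230]
188 [101, 101, 101, 104, 94, 72, 93, 118, 124, 118, 168, 238, 232, 232, 231, 232]
189 [98, 104, 102, 104, 95, 78, 96, 116, 119, 118, 173, 237, 233, 232, 232, 232]
190 [100, 95, 97, 99, 92, 108, 140, 123, 133, 156, 207, 235, 233, 232, 233, 233]
191 [171, 169, 172, 170, 169, 191, 215, 186, 196, 221, 236, 231, 232, 231, 232, 233]
192 [238, 239, 239, 237, 238, 237, 234, 235, 235, 234, 232, 232, 232, 231, 231, 232]
193 [234, 235, 234, 234, 233, 232, 232, 233, 232, 232, 231, 231, 232, 230, 232, 232]
post exp [304.076 179.383] [310.07  190.615] (np.float64(307.0328570480549), np.float64(178.53075893164208))
```

```bash
python3 - <<'E'
from h import *
import pickle
S2,T2=pickle.load(open("c3.pkl","rb"))
I=S2["image"].astype(int)
for r in range(164,182): print(r,[f"{a},{b}" for a,_,b in I[r,297:319]])
E
```

```text
164 ['98,94', '100,99', '89,87', '83,67', '93,27', '100,30', '104,34', '94,51', '95,97', '101,97', '104,98', '98,92', '103,99', '101,98', '99,101', '166,98', '243,77', '232,84', '173,104', '99,106', '95,94', '126,123']
165 ['76,77', '87,87', '94,88', '97,71', '103,33', '102,34', '102,31', '94,54', '92,91', '100,96', '100,95', '102,99', '101,94', '100,97', '96,101', '165,97', '239,77', '236,80', '209,106', '132,143', '140,141', '162,156']
166 ['90,91', '69,69', '88,85', '97,71', '100,28', '100,34', '103,30', '95,56', '92,93', '99,96', '102,99', '102,98', '101,98', '101,99', '96,98', '164,96', '239,73', '237,72', '207,96', '128,138', '135,138', '155,150']
167 ['102,102', '112,110', '129,124', '107,86', '95,21', '102,34', '104,34', '97,53', '92,92', '102,99', '102,97', '100,96', '100,94', '97,94', '98,99', '167,99', '241,75', '209,63', '138,84', '131,139', '132,137', '140,138']
168 ['99,97', '127,124', '174,165', '134,115', '85,21', '102,35', '103,34', '100,54', '89,90', '102,96', '101,97', '102,97', '100,97', '98,96', '101,103', '157,95', '215,66', '166,51', '139,87', '130,137', '130,1
[... 2288 characters left out ...]
10']
179 ['106,90', '106,89', '107,91', '108,92', '108,90', '109,90', '109,91', '158,131', '215,179', '125,109', '72,70', '103,91', '162,137', '220,183', '245,216', '237,205', '240,213', '239,210', '238,208', '238,208', '239,209', '238,209']
180 ['110,90', '108,88', '111,93', '108,89', '108,92', '108,90', '105,88', '101,84', '86,74', '71,69', '79,75', '76,74', '105,91', '199,165', '239,207', '228,192', '239,209', '239,210', '238,208', '238,211', '238,211', '237,208']
181 ['107,88', '108,91', '110,91', '107,91', '106,89', '109,91', '117,98', '105,88', '75,69', '81,75', '82,77', '81,75', '99,87', '188,155', '242,211', '231,196', '240,211', '239,209', '239,210', '238,209', '239,209', '240,213']
```

The bush sits about 0.5 px (about 1.3 mm) to the right of the post in the scene image, and the depth agrees. I correct by +1.2 mm in x and -0.7 mm in y, ease the grip, and lower while watching the force.

servo_tool:
  motion:
    - [1,0.12,-0.07,0,0]
    - [1,0.12,-0.07,-0.8,0]
    - [1,0.12,-0.07,-1.5,0]
    - [1,0.12,-0.07,-2,0]
    - [1,0.12,-0.07,-2.4,0]
    - [1,0.12,-0.07,-2.8,0]
    - [1,0.12,-0.07,-2.8,0]
    - [1,0.12,-0.07,-2.8,0]
  squeeze: 15

```text
time_s: 6.05
ee_pos: [0.5657, 0.0118, 0.3028]
eef_rot: [-3.142, 0.0, 2.751]
force: [0.1, -0.5, -1.2]
grip_width: 0.0402
grip_force: 15.0
```

servo_tool:
  motion:
    - [1,0,0,-0.5,0]
    - [1,0,0,-1,0]
    - [1,0,0,-1.5,0]
    - [1,0,0,-2,0]
    - [1,0,0,-2.2,0]
    - [1,0,0,-2.2,0]
    - [1,0,0,-2.2,0]

```text
time_s: 6.92
ee_pos: [0.5657, 0.0118, 0.2806]
eef_rot: [-3.141, -0.0, 2.751]
force: [-1.3, -2.1, -3.6]
grip_width: 0.0402
grip_force: 15.0
```

servo_tool:
  motion:
    - [1,0,0,-0.1,0]
    - [1,0,0,-0.15,0]
    - [1,0,0,-0.2,0]
    - [1,0,0,-0.2,0]
    - [1,0,0,-0.2,0]

```text
time_s: 7.55
ee_pos: [0.5657, 0.0118, 0.2787]
eef_rot: [-3.142, 0.0, 2.751]
force: [-2.8, -3.3, 0.3]
grip_width: 0.0401
grip_force: 15.0
```

The bush is touching down, with the z force unloaded at TCP z 0.279, as expected. Now I release and rise.

servo_tool:
  motion:
    - [0.5,0,0,0,0]
    - [0.3,0,0,0,0]
    - [0.2,0,0,0,0]
    - [0.2,0,0,0,0]
    - [0.2,0,0,2,0]
    - [0.2,0,0,5,0]
    - [0.2,0,0,8,0]
    - [0.2,-1,-6,8,5]
    - [0.2,-2,-11,8,10]
    - [0.2,-3,-16,8,12]
    - [0.2,-3,-16,8,12]
    - [0.2,-3,-16,8,12]

```text
time_s: 9.05
ee_pos: [0.5358, -0.1478, 0.3586]
eef_rot: [3.141, -0.0, 2.96]
force: [0.3, 0.4, -0.5]
grip_width: 0.0756
grip_force: 0.0
```

```bash
python3 m3.py c4; cat > m5.py <<'E'
from fit import *
import pickle
np.set_printoptions(precision=4,suppress=True)
d=pickle.load(open("c0.pkl","rb")); S,T=d["scene"],d["top"]; S2,T2=pickle.load(open("c4.pkl","rb"))
c=np.array([onz(T,295+(x-499.5)*.35-.5,170+(y-274.5)*.35-.5,.026)[:2] for x,y in ((543,292),(775,332),(757,451),(524,411))])
print(c,"mean",c.mean(0)); a=c[0]+c[3]-c[1]-c[2]; b=c[0]+c[1]-c[2]-c[3]
print("yaw",np.degrees(np.arctan2(-a[0],a[1])),np.degrees(np.arctan2(b[1],b[0])),np.linalg.norm(a)/2,np.linalg.norm(b)/2)
# white pointer line and bar in both views
V=cv2.cvtColor(T["image"],cv2.COLOR_RGB2GRAY).astype(int)
for r in range(196,222): print(r,V[r,366:394].tolist())
E
python3 m5.py
```

```text
9.15 [ 0.536  -0.1471  0.3586] [ 3.1415 -0.      2.9613] [1.0035 0.6453 0.0965] 0.07548367954254646
[[ 0.6521  0.0753]
 [ 0.6009 -0.1955]
 [ 0.4616 -0.1692]
 [ 0.5114  0.0986]] mean [ 0.5565 -0.0477]
yaw -10.617325555317297 -10.04712925366046 0.2739950643575149 0.14216506118312192
196 [108, 109, 108, 107, 108, 107, 107, 107, 108, 128, 147, 170, 156, 151, 148, 125, 108, 106, 107, 106, 106, 106, 106, 106, 105, 105, 106, 93]
197 [109, 108, 107, 106, 107, 107, 130, 164, 174, 178, 183, 191, 185, 183, 182, 176, 171, 127, 106, 105, 105, 107, 107, 107, 108, 108, 110, 88]
198 [109, 109, 107, 107, 98, 157, 178, 189, 191, 191, 192, 191, 167, 123, 115, 118, 151, 169, 158, 106, 74, 100, 106, 107, 107, 108, 111, 79]
199 [110, 108, 106, 97, 152, 181, 186, 188, 188, 188, 165, 141, 104, 50, 36, 36, 74, 172, 186, 175, 115, 75, 70, 100, 108, 108, 109, 73]
200 [109, 108, 98, 156, 184, 187, 186, 186, 147, 120, 90, 66, 39, 27, 25, 25, 20, 113, 127, 130, 102, 62, 48, 66, 101, 107, 107, 67]
201 [109, 108, 132, 179, 189, 189, 189, 149, 84, 44, 25, 14, 15, 25, 23, 24, 17, 54, 79, 85, 85, 79, 56, 49, 66, 71, 9
[... 1873 characters left out ...]
 58, 48, 48, 46, 46, 52, 54]
217 [110, 108, 106, 97, 94, 111, 116, 155, 185, 190, 160, 150, 182, 190, 189, 189, 189, 172, 145, 93, 55, 48, 48, 85, 80, 58, 52, 53]
218 [111, 110, 109, 106, 105, 95, 95, 112, 134, 153, 118, 158, 185, 183, 178, 151, 123, 102, 79, 54, 48, 47, 85, 106, 86, 59, 54, 97]
219 [111, 110, 110, 110, 108, 107, 95, 86, 90, 96, 78, 106, 117, 112, 107, 86, 58, 49, 49, 86, 94, 94, 102, 108, 77, 57, 54, 109]
220 [109, 109, 110, 109, 109, 108, 105, 102, 102, 99, 91, 88, 86, 95, 97, 96, 94, 94, 95, 104, 106, 105, 106, 107, 70, 55, 53, 109]
221 [109, 110, 110, 109, 108, 107, 108, 109, 108, 108, 104, 104, 103, 106, 106, 106, 107, 106, 107, 106, 106, 106, 105, 105, 67, 54, 54, 108]
```

View pics/c4.png

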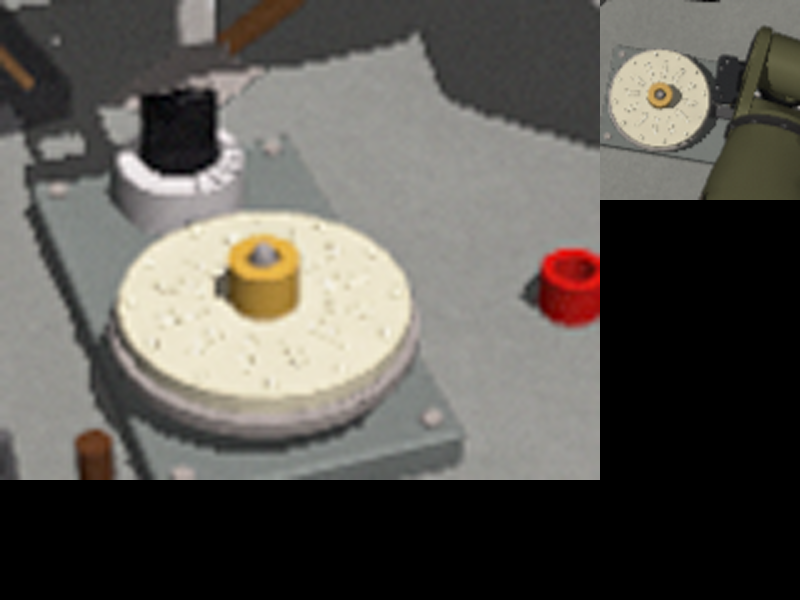

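The crop shows the bush sitting flat on the medallion at (264,285), with the post tip coming through it. The knob bar is at rest at (180,130), and the tool is already aligned with the stand's yaw (about -10.3°). Next I lower onto the knob and grip it lightly.

servo_tool:
  motion:
    - [0.2,0.1,0.1,-2,0]
    - [0.2,0.1,0.1,-5,0]
    - [0.2,0.1,0.1,-7.4,0]
    - [0.2,0.1,0.1,-8.4,0]
    - [0.2,0.1,0.1,-8.4,0]
    - [0.5,0.1,0.1,-8.4,0]
    - [0.7,0.1,0.1,-8.4,0]
    - [1,0.1,0.1,-8.4,0]
    - [1,0.1,0.1,-8.4,0]
    - [1,0.1,0.1,-8.4,0]
    - [1,0.1,0.1,-8.4,0]
    - [1,0.1,0.1,-8.4,0]
  squeeze: 12

```text
time_s: 10.65
ee_pos: [0.5368, -0.1467, 0.2746]
eef_rot: [3.14, -0.0, 2.96]
force: [1.9, 6.5, 1.0]
grip_width: 0.0138
grip_force: 12.0
```

```bash
cat > st.py <<'E'
from h import *
np.set_printoptions(precision=4,suppress=True)
for _ in range(1):
    o=ctrl.get_obs(); print(o["time_s"],o["ee_pos"],np.degrees(o["eef_rot"]),o["force"],o["moment"],o["grip_width"],o["grip_force"])
E
python3 st.py
```

```text
10.65 [ 0.5368 -0.1467  0.2746] [179.9198  -0.0078 169.6071] [1.9477 6.5454 1.0277] [ 1.3416 -0.2489  0.0846] 0.013807648888366669 11.99755311012268
```

servo_tool:
  motion:
    - [1,0.02,0.1,0,0]
    - [1,0.02,0.1,0,0]
    - [1,0.02,0.1,0,0]
  squeeze: 40

```text
time_s: 11.02
ee_pos: [0.5369, -0.1463, 0.2747]
eef_rot: [-3.141, -0.0, 2.96]
force: [-1.3, 0.4, 0.1]
grip_width: 0.014
grip_force: 40.0
```

```bash
python3 st.py
```

```text
11.025 [ 0.5369 -0.1463  0.2747] [-179.9936   -0.0038  169.6059] [-1.2733  0.384   0.0972] [-0.1299  0.0806  0.078 ] 0.013956808200091613 40.000049471855164
```

servo_tool:
  motion:
    - [1,0,0,0,-4]
    - [1,0,0,0,-8]
    - [1,0,0,0,-12]
    - [1,0,0,0,-16]
    - [1,0,0,0,-20]
    - [1,0,0,0,-22.5]
    - [1,0,0,0,-22.5]
    - [1,0,0,0,-22.5]

```text
time_s: 12.02
ee_pos: [0.5368, -0.1466, 0.2747]
eef_rot: [-3.141, 0.0, 2.568]
force: [-3.0, -4.6, 1.5]
grip_width: 0.0138
grip_force: 40.0
```

```bash
python3 st.py
```

```text
12.025 [ 0.5368 -0.1466  0.2747] [-179.9458    0.0031  147.1183] [-2.9523 -4.6368  1.5039] [-1.0072  0.5937  0.219 ] 0.013766855565821157 40.01430809497833
```

servo_tool:
  motion:
    - [1,-0.02,-0.04,0,-4]
    - [1,-0.02,-0.04,0,-8]
    - [1,-0.02,-0.04,0,-12]
    - [1,-0.02,-0.04,0,-16]
    - [1,-0.02,-0.04,0,-20]
    - [1,-0.02,-0.04,0,-22.5]
    - [1,-0.02,-0.04,0,-22.5]
    - [1,-0.02,-0.04,0,-22.5]

```text
time_s: 13.02
ee_pos: [0.5364, -0.1471, 0.2747]
eef_rot: [-3.14, 0.0, 2.175]
force: [-4.8, -5.8, 1.6]
grip_width: 0.0137
grip_force: 40.0
```

```bash
python3 st.py
```

```text
13.025 [ 0.5364 -0.1471  0.2747] [-179.9255    0.007   124.6138] [-4.751  -5.7871  1.6256] [-1.0821  0.9225  0.1905] 0.013740958870191241 40.01647174358368
```

servo_tool:
  motion:
    - [1,-0.05,-0.06,0,-4]
    - [1,-0.05,-0.06,0,-8]
    - [1,-0.05,-0.06,0,-12]
    - [1,-0.05,-0.06,0,-16]
    - [1,-0.05,-0.06,0,-20]
    - [1,-0.05,-0.06,0,-22.5]
    - [1,-0.05,-0.06,0,-22.5]
    - [1,-0.05,-0.06,0,-22.5]
    - [1,-0.05,-0.06,0,-22.5]

```text
time_s: 14.15
ee_pos: [0.5359, -0.1474, 0.2746]
eef_rot: [-3.14, 0.0, 1.782]
force: [-5.2, -3.3, 2.8]
grip_width: 0.0136
grip_force: 40.0
```

```bash
python3 st.py; python3 m3.py c5
```

```text
14.15 [ 0.5359 -0.1474  0.2746] [-179.9249    0.0048  102.1244] [-5.2455 -3.307   2.7944] [-0.6362  1.0114  0.1555] 0.013613789879657714 40.006914138793945
14.25 [ 0.5359 -0.1474  0.2746] [-3.1402  0.0001  1.7824] [-5.05   -4.2317  3.3495] 0.0137137399968752
```

View pics/c5.png

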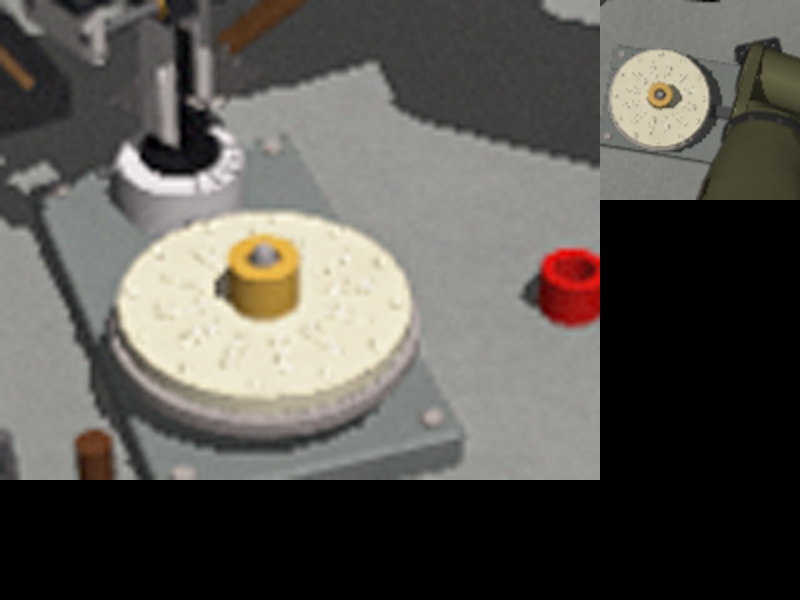

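The knob is gripped in the view and the bush is unmoved. The torque is 0.156 N m, near the 0.16 expected at the third stop. I check the true knob angle from how far the geared medallion pattern has turned.

```bash
cat > m6.py <<'E'
from fit import *
import pickle,sys
def polar(c,ctr=(.5652,.0120,.072)):
    r=np.linspace(.030,.076,47);a=np.radians(np.arange(0,360,.5));R,A_=np.meshgrid(r,a)
    P=np.stack([ctr[0]+R*np.cos(A_),ctr[1]+R*np.sin(A_),np.full(R.shape,ctr[2]),np.ones(R.shape)],-1)@np.array(c["camera_from_world"]).T
    u=c["cx"]+c["fx"]*P[...,0]/-P[...,2]; v=c["cy"]+c["fy"]*P[...,1]/P[...,2]
    g=cv2.cvtColor(c["image"],cv2.COLOR_RGB2GRAY).astype(np.float32)
    p=cv2.remap(g,u.astype(np.float32),v.astype(np.float32),cv2.INTER_CUBIC)
    b=cv2.GaussianBlur(p,(0,0),6); q=np.clip(p-b,-30,30); q[b<170]*=.3
    return cv2.GaussianBlur(q,(0,0),1)
A=pickle.load(open("c4.pkl","rb"));B=pickle.load(open(sys.argv[1]+".pkl","rb"))
for n,i in (("scene",0),("top",1)):
    a,b=polar(A[i]),polar(B[i])
    s=np.array([np.sum(np.roll(a,k,0)*b) for k in range(720)])/np.sqrt((a*a).sum()*(b*b).sum())
    o=np.argsort(-s)[:6]; print(n,[(float(k)/2 if k<360 else k/2-360,round(float(s[k]),3)) for k in o])
E
python3 m6.py c5
```

```text
scene [(0.0, 0.508), (0.5, 0.506), (np.float64(-0.5), 0.503), (1.0, 0.499), (np.float64(-1.0), 0.492), (1.5, 0.487)]
top [(np.float64(-7.5), 0.438), (np.float64(-8.0), 0.434), (np.float64(-7.0), 0.429), (np.float64(-8.5), 0.417), (np.float64(-6.5), 0.409), (np.float64(-9.0), 0.389)]
```

```bash
sed -i 's/linspace(.030/linspace(.034/; s/    o=np.argsort.*/    from scipy.signal import find_peaks; o=[k for k in find_peaks(np.r_[s,s],distance=8)[0] if 0<k<720]; o=sorted(o,key=lambda k:-s[k])[:9]; print(n,[(k\/2 if k<360 else k\/2-360,round(float(s[k]),3)) for k in map(int,o)])/' m6.py; python3 m6.py c5
```

```text
scene [(-7.0, 0.361), (22.0, 0.303), (-16.5, 0.292), (13.0, 0.266), (-36.5, 0.209), (42.0, 0.163), (-46.0, 0.154), (32.5, 0.152), (52.5, 0.137)]
top [(-7.5, 0.343), (22.5, 0.302), (-67.5, 0.27), (113.0, 0.239), (-37.5, 0.238), (53.0, 0.197), (-127.5, 0.182), (83.0, 0.178), (-97.5, 0.176)]
```

The medallion correlation peaks at -7.5°, -37.5° and -67.5°, because its pattern repeats every 30°. With the tool's 67.5° turn, that puts the knob at the third stop (67.5°) with no slip. Handing in while still gripping.

```bash
python3 -c "
from station import ctrl
print(ctrl.hand_in())"
```

```text
the job is handed in; nothing more can be done
None
```

I handed the job in with the snug bush seated flat on the medallion and released, and the index knob gripped and held at the third stop (67.5° clockwise). I didn't touch the other two bushes or the rest of the bench; the hand-in gave no verdict.

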